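# Lock the test jig onto the circuit board

## Robot

A 6-joint arm with a two-finger parallel gripper is mounted at the origin on the work surface. World frame = base frame: x ahead of the robot, y to its left, z up, the work surface at z = 0. Lengths are in m, angles in degrees, forces in N, time in s.
With the tool pointing down it reaches from about 0.3 to 0.875 m from the base axis. Payload 6.4 kg.
Tool frame: the origin (TCP) lies on the mounting face of the last link; the fingertips stand 173 mm ahead of it and the grasp point (between the pads) lies 155 mm ahead of it (env.tips_ahead is the z of the fingertips in the tool frame, in m); z points along the fingers, y is the line along which they close (so a half turn about z gives the same grasp; the last joint's range is limited). The gripper opens to 85 mm and grips with 20 to 120 N. Pads are 22 mm wide; open, the fingers measure 114 mm over their backs; the gripper's body (76 mm by 85 mm) begins 54 mm behind the grasp point. The pads swing forward as they close: fully open they stand 13 mm farther back than shut.
Start: joints at [-74.96, 10.359, 92.074, -0, 77.567, -11.82], TCP at [0.26, -0.513, 0.405] pointing down, gripper open.
Joint ranges: [-171.53, 171.53], [-51.25, 118.39], [17.06, 147.69], [-65.23, 245.23], [0, 150.52], [-178.68, 178.68]. Speed limits (degrees/s): [147.25, 147.25, 172.46, 180, 180, 180].

## Interface

Orientations are given as a 3x3 rotation matrix whose columns are the frame's x, y, z axes.
In Python, from rig import env gives the robot as it stands.
- The arm moves only by the tool arm_command, never from a script. Its argument "motion" is a list of rows, each a list of 2 entries, a list of its own where there are three numbers: the shift along the world's x, y, z normalised to -1 to 1, where 1 is 100 mm, then the turn about the world's z normalised to -1 to 1, where 1 is 2 pi rad. In form: [[[x, y, z], spin], ...]. A call has exactly 10 rows; each row is the pose to reach, as a shift and turn from the pose commanded when the call began, turning the shorter way round; what a row does not reach only later rows make up. A row lasts 1/8 s, in which the tool goes at most 62.5 mm and 10.7 degrees, less where a joint would pass 70% of its speed; a pose out of reach is approached as far as the arm can. A call with a number of a shift or a turn outside -1 to 1 is refused whole. A call with a gripper value outside its range is refused whole. "hand" is the closure, from 0 (fully open) to 1 (shut), set as the call begins (left out, the last holds). The fingers move at their own pace and stop on an object; "force" is the grip in N (left out, the last holds). Time passes only in rows, so rows that repeat a pose let the fingers close, or fill a call up. It gives the time, the measured TCP pose, the force, the opening and the grip force at its end, in the units of the state.
- env.get_state(): the state, without advancing time (a new reading comes with each control period).
- env.camera(name): name is "scene" or "top"; returns the picture (400x640x3 uint8, blue, green, red); there is no depth.
- env.camera_info(name): a dict with "fx", "fy", "cx", "cy" (pixels), "k1" (the pictures are not rectified: a ray, as slopes to the right and down, at radius r is drawn at 1 + k1 r^2 times it, then the intrinsics apply), "world_from_camera" (4x4, takes a point from camera to world coordinates). Camera axes: x right, y up, looking along -z (the intrinsics and any distortion apply to the point x, -y, -z); pixel columns grow to the right and rows downward; lengths in m; the calibration is good to about 2 mm. A picture is of the moment at which its call begins. camera_info takes no time and is no camera call.
- env.finish_job(): hands the job in; it is judged then, once.
The state is a dict: "t": time; "joint_positions": joint angles; "qd": joint speeds; "tau": joint torques, N m; "tool_pos": TCP position; "eef_rot": TCP orientation; "ft_force": force on the tool from outside, world axes, zero at the start; "wrist_torque": the same for the moment, N m; "finger_gap": opening from 0.0 (shut) to 1.0 (fully open); "finger_force": force on a finger pad.
Only numpy, scipy, OpenCV 4.12 (cv2) and the standard library are available. Lean on these libraries where they do the work, as an engineer would, in place of code of your own. Each camera call takes 0.05 s, during which the arm holds its last target. There are 200 camera calls.

## Task

Two spring-loaded test jigs stand on the bench; only one holds a green circuit board. On that jig, push the white plunger down into its blue housing by the orange knob and, keeping it down, slide the keeper bar under the black bridge until its red tip stands well out on the far side, then let go so that the bridge keeps the plunger trapped down. Leave the empty jig as it is.

Things in the scene. Friction and masses are not known exactly. Their poses are not given: they have to be found in the camera images.
- keeper_knob (a point): Top centre of the orange keeper knob of the jig WITH THE GREEN BOARD: a post 22 x 22 mm, 40 mm tall, on the keeper bar; starts 127 mm above the bench, nothing higher near it. Axes, the jig's: z up, +y the way the keeper slides to lock (to the black bridge), +x to the end where the board lies. Jig fixed to the bench, yaw within 26 degrees (0: bridge to the robot's left). Base 140 x 180 x 15 mm.
- plunger (a joint): Depth of that jig's white plunger (46 x 46 mm, in a blue 66 x 66 mm housing, rim 55 mm above the bench), m: 0 up (start), 0.024 bottom stop. Takes 5 N at first, 13 N at the bottom. Springs back if released untrapped; trapped it rests at 0.012. The keeper bar lies on its top and goes down with it; pushed 12 mm or more, the bar clears the bridge, else it runs against it.
- keeper (a joint): Slide of that jig's keeper bar (20 mm wide, 8 mm thick, red tip 65 mm ahead of the knob's centre) along +y, m: starts 0 to 0.010, end stop 0.050, friction 1.5 N, stays where left. Bridge: black crossbar on two posts, 48 mm wide (x), 14 mm deep (y), underside 75 and top 85 mm above the bench. The tip gets under it at 0.017, reaches its far face at 0.031, is well out above 0.035.
- spare_knob (a point): Top centre of the orange knob of the other, identical jig, which is EMPTY (black bed without a board). Same axes. To be left alone.

How it is judged (in metres and radians):
On the way:
1. the plunger is pushed down far enough to let the keeper pass under the bridge (value of joint plunger above 0.0115 m), for 0.1 s.
At the end, for the whole second after the job is handed in: On the jig with the green board the plunger stays down by more than 9 mm (trapped, about 12 mm) and the keeper has slid more than 34 mm, so that its red tip stands out beyond the bridge; both at rest. The knob of the empty jig has not moved by more than 8 mm at any time (value of joint plunger above 0.009 m and value of joint keeper above 0.034 m and velocity of joint plunger between -0.01 and 0.01 m/s and velocity of joint keeper between -0.01 and 0.01 m/s); the robot touches nothing.
It fails at once if the empty jig's plunger or keeper is moved by more than 8 mm (distance of spare_knob from where it was at the start of the episode above 0.008 m).
It also fails if it takes over 29 s, if anything falls off the work surface, if the arm or the gripper's body presses on something with over 40 N, if the wrist force passes 120 N, or if a joint passes its speed limit or range.

## Working session

There is one attempt and no reset: what is moved stays moved. The work goes in short steps, Python scripts to look and compute and a tool call to move; the robot and the scene stay as the last step left them, time stands still between calls to the robot, and variables do not carry over. Pictures are saved under pics/ and viewed, at most 10 in all, crops included, and the job is handed in when it is done.

Besides the shell and the picture viewer there is one more tool, called after "Emit:" in YAML: its name, and indented under it one key for each argument. arm_command: Moves the arm, as the interface text tells. Scaled input: -1 to 1 covers 100 mm each way for a shift and 2 pi rad each way for a turn. Its arguments: {"type":"object","properties":{"motion":{"type":"array"},"hand":{"type":"number"},"force":{"type":"number"}},"required":["motion"]}

```bash
mkdir -p pics
python3 - <<'E'
from rig import env
import cv2,numpy as np
for n in("scene","top"):
    im=env.camera(n); cv2.imwrite(f"pics/{n}0.png",im)
    i=env.camera_info(n); print(n,i)
s=env.get_state();print(s["t"],s["tool_pos"],s["eef_rot"],s["finger_gap"])
E
```

```text
scene {'fx': 398.3361388764497, 'fy': 398.3361388764497, 'cx': 316.5935294993851, 'cy': 195.1261792603244, 'k1': -0.04935527716335327, 'world_from_camera': array([[-0.18284111, -0.77271628,  0.60784758,  0.96228107],
       [ 0.98314189, -0.14438503,  0.11218287,  0.0657655 ],
       [ 0.00107856,  0.61811206,  0.78608926,  0.61771819],
       [ 0.        ,  0.        ,  0.        ,  1.        ]])}
top {'fx': 511.0461117912847, 'fy': 511.0461117912847, 'cx': 315.1793002846665, 'cy': 200.67706434635, 'k1': -0.11087086417946984, 'world_from_camera': array([[-2.91820690e-02,  9.96700476e-01, -7.57401352e-02,
         4.86731309e-01],
       [-9.99207650e-01, -2.70359025e-02,  2.92084211e-02,
        -3.54790459e-04],
       [ 2.70643443e-02,  7.65324847e-02,  9.96699704e-01,
         1.07406979e+00],
       [ 0.00000000e+00,  0.00000000e+00,  0.00000000e+00,
         1.00000000e+00]])}
0.1 [ 0.25976575 -0.51274175  0.4038765 ] [[ 8.92104108e-01  4.51829756e-01 -3.63682523e-04]
 [ 4.51829763e-01 -8.92102915e-01  1.50158165e-03]
 [ 3.54017030e-04 -1.50388975e-03 -9.99998806e-01]] 1.002962994387745
```

View pics/top0.png

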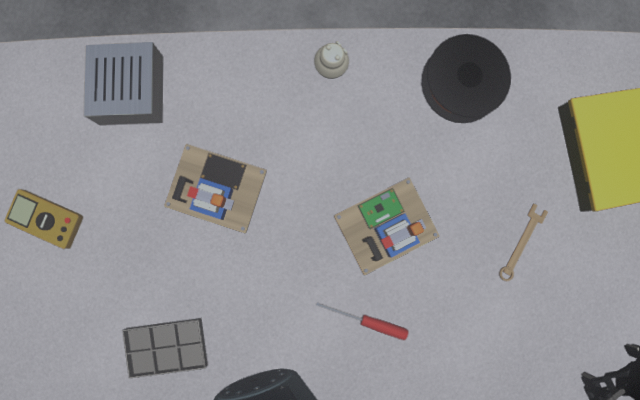

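View pics/scene0.png

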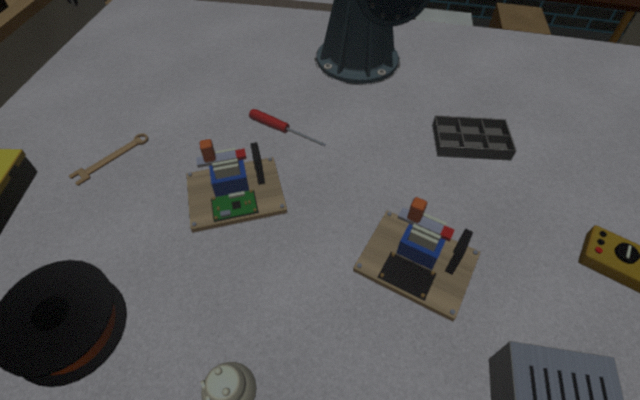

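The top view shows the green-board jig around (387,226) with its orange knob at (417,229) and its bridge at (372,248). The empty jig is to the left, at (215,190). Next I'll measure the knob and the jig axes.

```bash
cat > h.py <<'E'
from rig import env
import cv2,numpy as np
def ray(n,uv):
    i=env.camera_info(n);M=i["world_from_camera"]
    K=np.array([[i["fx"],0,i["cx"]],[0,i["fy"],i["cy"]],[0,0,1]])
    p=cv2.undistortPoints(np.array([[uv]],float),K,np.array([i["k1"],0,0,0,0]))[0,0]
    return M[:3,3],M[:3,:3]@np.array([p[0],-p[1],-1])
def onz(n,uv,z):
    o,d=ray(n,uv);return o+d*(z-o[2])/d[2]
def cross(a,b):
    (o1,d1),(o2,d2)=ray("top",a),ray("scene",b)
    t=np.linalg.lstsq(np.c_[d1,-d2],o2-o1,rcond=None)[0]
    p,q=o1+d1*t[0],o2+d2*t[1];return (p+q)/2,np.linalg.norm(p-q)
def blob(im,lo,hi,roi):
    x0,y0,x1,y1=roi;h=cv2.cvtColor(im,cv2.COLOR_BGR2HSV)
    m=np.zeros(im.shape[:2],np.uint8);m[y0:y1,x0:x1]=cv2.inRange(h,lo,hi)[y0:y1,x0:x1]
    c=max(cv2.findContours(m,cv2.RETR_EXTERNAL,cv2.CHAIN_APPROX_NONE)[0],key=cv2.contourArea)
    mo=cv2.moments(c);return np.array([mo["m10"],mo["m01"]])/mo["m00"],c,mo["m00"]
E
python3 - <<'E'
from h import *
T=cv2.imread("pics/top0.png");S=cv2.imread("pics/scene0.png")
O=((6,120,90),(16,255,255));R=((0,150,90),(3,255,255))
for n,im,roi in(("top",T,(335,180,440,272)),("scene",S,(180,130,290,225))):
    for nm,c in(("knob",O),("red",R),("board",((45,100,40),(75,255,255))),("wood",((8,30,60),(22,119,255)))):
        try:
            p,k,a=blob(im,*c,roi);print(n,nm,p.round(1),a,cv2.boundingRect(k))
            if nm in("knob","wood","board"):
                b=cv2.boxPoints(cv2.minAreaRect(k)); z={"knob":.127,"wood":.015,"board":.03}[nm]
                print([onz(n,q,z)[:2].round(4).tolist() for q in b])
        except Exception as e: print(n,nm,e)
a=cv2.resize(T[185:275,335:440],None,fx=5,fy=5,interpolation=2)
b=cv2.resize(S[130:235,180:290],None,fx=5,fy=5,interpolation=2)
cv2.imwrite("pics/c1.png",cv2.resize(a,(525,450)));cv2.imwrite("pics/c2.png",b)
E
```

```text
top knob [416.4 228.4] 95.5 (410, 223, 14, 12)
[[0.5068, -0.2029], [0.5149, -0.2207], [0.4967, -0.229], [0.4886, -0.2112]]
top red max() iterable argument is empty
top board [380.2 208.1] 652.5 (361, 191, 41, 35)
[[0.5535, -0.1203], [0.586, -0.1905], [0.5406, -0.2111], [0.5085, -0.141]]
top wood [386.  225.8] 5450.5 (335, 180, 104, 92)
[[0.5361, -0.0675], [0.613, -0.2299], [0.4853, -0.2894], [0.4105, -0.1269]]
scene knob [205.  143.6] 67.5 (200, 140, 12, 9)
[[0.5017, -0.2308], [0.4918, -0.2142], [0.5091, -0.2044], [0.5188, -0.2207]]
scene red [240.2 152.9] 34.5 (236, 150, 9, 7)
scene board [234.5 204.5] 669.5 (212, 191, 45, 29)
[[0.5509, -0.2124], [0.5168, -0.1403], [0.5645, -0.1182], [0.5965, -0.1877]]
scene wood [236.2 195. ] 2761.5 (187, 157, 100, 68)
[[0.4926, -0.3005], [0.4089, -0.1214], [0.5485, -0.0658], [0.6192, -0.2273]]
```

View pics/c1.png

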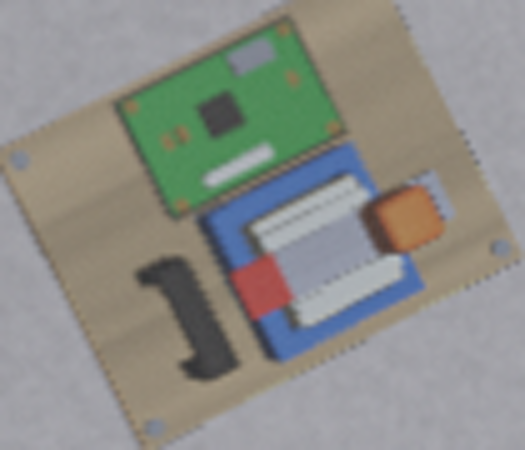

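View pics/c2.png

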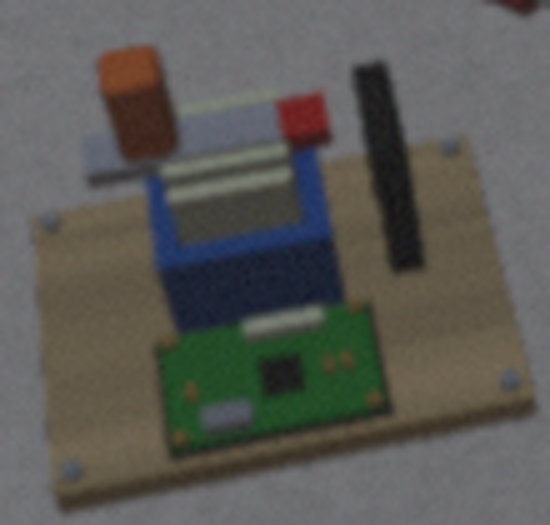

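The knob's top centre is at about (0.503, -0.2175) at z = 0.127: the top view gives (0.501, -0.2175) and the scene view (0.505, -0.2175). The yaw is about 24.7° from both the base edge and the board edge. I'll grasp across the jig's x, which takes a turn of +87.8° (0.244).

Emit:
arm_command:
  motion:
    - [[0.2,0.25,0],0.03]
    - [[0.4,0.5,0],0.06]
    - [[0.6,0.75,0],0.09]
    - [[0.8,1,0],0.12]
    - [[0.8,1,0],0.15]
    - [[0.8,1,0],0.18]
    - [[0.8,1,0],0.21]
    - [[0.8,1,0],0.24]
    - [[0.8,1,0],0.244]
    - [[0.8,1,0],0.244]
  hand: 0
  force: 70

```text
t: 1.35
tool_pos: [0.3398, -0.4129, 0.4045]
eef_rot: [[-0.415, 0.91, -0.0], [0.91, 0.415, 0.0], [0.0, -0.0, -1.0]]
ft_force: [0.7, -0.6, -0.2]
finger_gap: 1.0
finger_force: 0.0
```

Emit:
arm_command:
  motion:
    - [[0.2,0.25,0],0]
    - [[0.4,0.5,0],0]
    - [[0.6,0.75,0],0]
    - [[0.8,1,0],0]
    - [[0.8,1,0],0]
    - [[0.8,1,0],0]
    - [[0.8,1,0],0]
    - [[0.8,1,0],0]
    - [[0.8,1,0],0]
    - [[0.8,1,0],0]

```text
t: 2.6
tool_pos: [0.4197, -0.3132, 0.4047]
eef_rot: [[-0.417, 0.909, 0.0], [0.909, 0.417, -0.0], [-0.0, -0.0, -1.0]]
ft_force: [0.4, 0.0, -0.1]
finger_gap: 0.997
finger_force: 0.0
```

Emit:
arm_command:
  motion:
    - [[0.2,0.24,0],0]
    - [[0.4,0.48,0],0]
    - [[0.6,0.7,0],0]
    - [[0.83,0.95,0],0]
    - [[0.83,0.95,0],0]
    - [[0.83,0.95,0],0]
    - [[0.83,0.95,0],0]
    - [[0.83,0.95,0],0]
    - [[0.83,0.95,0],0]
    - [[0.83,0.95,0],0]

```text
t: 3.85
tool_pos: [0.5027, -0.2182, 0.4047]
eef_rot: [[-0.417, 0.909, 0.0], [0.909, 0.417, -0.0], [-0.0, -0.0, -1.0]]
ft_force: [0.4, -0.6, -0.2]
finger_gap: 1.001
finger_force: 0.0
```

Emit:
arm_command:
  motion:
    - [[0,0,-0.2],0]
    - [[0,0,-0.4],0]
    - [[0,0,-0.6],0]
    - [[0,0,-0.8],0]
    - [[0,0,-0.9],0]
    - [[0,0,-0.9],0]
    - [[0,0,-0.9],0]
    - [[0,0,-0.9],0]
    - [[0,0,-0.9],0]
    - [[0,0,-0.9],0]

```text
t: 5.1
tool_pos: [0.5029, -0.218, 0.3149]
eef_rot: [[-0.418, 0.908, 0.0], [0.908, 0.418, -0.0], [-0.0, 0.0, -1.0]]
ft_force: [-1.2, 0.2, -0.5]
finger_gap: 0.999
finger_force: 0.0
```

Run:
```python
from h import *
T=env.camera("top");S=env.camera("scene")
a=cv2.resize(T[175:275,335:455],(480,400),interpolation=2)
b=cv2.resize(S[80:200,150:270],(400,400),interpolation=2)
cv2.imwrite("pics/c3.png",cv2.resize(np.hstack([a,b]),(792,360)))
```

```text
(no output)
```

View pics/c3.png

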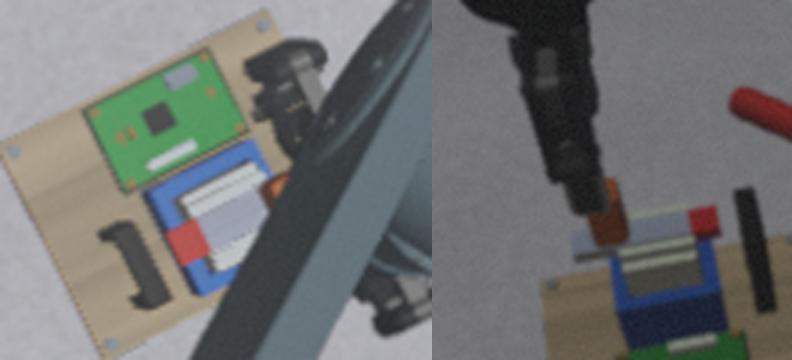

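The open fingers straddle the knob: in the left panel the knob is at (275,188) between the fingers at (285,95) and (400,305). I'll go down 50 mm and close.

Emit:
arm_command:
  motion:
    - [[0,0,-0.1],0]
    - [[0,0,-0.2],0]
    - [[0,0,-0.3],0]
    - [[0,0,-0.4],0]
    - [[0,0,-0.5],0]
    - [[0,0,-0.5],0]
    - [[0,0,-0.5],0]
    - [[0,0,-0.5],0]
    - [[0,0,-0.5],0]
    - [[0,0,-0.5],0]

```text
t: 6.45
tool_pos: [0.5029, -0.218, 0.2649]
eef_rot: [[-0.418, 0.908, 0.0], [0.908, 0.418, -0.0], [-0.0, 0.0, -1.0]]
ft_force: [-0.3, 0.4, -0.4]
finger_gap: 1.003
finger_force: 0.0
```

Emit:
arm_command:
  motion:
    - [[0,0,0],0]
    - [[0,0,0],0]
    - [[0,0,0],0]
    - [[0,0,0],0]
    - [[0,0,0],0]
    - [[0,0,0],0]
    - [[0,0,0],0]
    - [[0,0,0],0]
    - [[0,0,0],0]
    - [[0,0,0],0]
  hand: 1
  force: 70

```text
t: 7.7
tool_pos: [0.5027, -0.2181, 0.2648]
eef_rot: [[-0.418, 0.908, -0.0], [0.908, 0.418, -0.0], [-0.0, -0.001, -1.0]]
ft_force: [-4.8, -0.8, 4.6]
finger_gap: 0.25
finger_force: 71.1
```

Emit:
arm_command:
  motion:
    - [[0,0,-0.04],0]
    - [[0,0,-0.08],0]
    - [[0,0,-0.12],0]
    - [[0,0,-0.15],0]
    - [[0,0,-0.18],0]
    - [[0,0,-0.18],0]
    - [[0,0,-0.18],0]
    - [[0,0,-0.18],0]
    - [[0,0,-0.18],0]
    - [[0,0,-0.18],0]

```text
t: 8.95
tool_pos: [0.5029, -0.2184, 0.2476]
eef_rot: [[-0.418, 0.908, -0.0], [0.908, 0.418, -0.001], [-0.001, -0.0, -1.0]]
ft_force: [-5.7, -1.3, 11.0]
finger_gap: 0.247
finger_force: 71.8
```

The vertical force is 11 N at about 17 mm, which matches the spring. Next I slide 40 mm along (-0.418, 0.908).

Emit:
arm_command:
  motion:
    - [[-0.021,0.045,0],0]
    - [[-0.042,0.091,0],0]
    - [[-0.063,0.136,0],0]
    - [[-0.084,0.182,0],0]
    - [[-0.105,0.227,0],0]
    - [[-0.125,0.272,0],0]
    - [[-0.146,0.318,0],0]
    - [[-0.167,0.363,0],0]
    - [[-0.167,0.363,0],0]
    - [[-0.167,0.363,0],0]

```text
t: 10.2
tool_pos: [0.4861, -0.1822, 0.2476]
eef_rot: [[-0.418, 0.908, -0.0], [0.908, 0.418, -0.002], [-0.001, -0.001, -1.0]]
ft_force: [-7.0, -1.8, 10.5]
finger_gap: 0.249
finger_force: 71.9
```

Run:
```python
from h import *
T=env.camera("top");S=env.camera("scene")
a=cv2.resize(T[175:275,335:455],(480,400),interpolation=2)
b=cv2.resize(S[100:220,180:300],(400,400),interpolation=2)
cv2.imwrite("pics/c4.png",cv2.resize(np.hstack([a,b]),(792,360)))
```

```text
(no output)
```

View pics/c4.png

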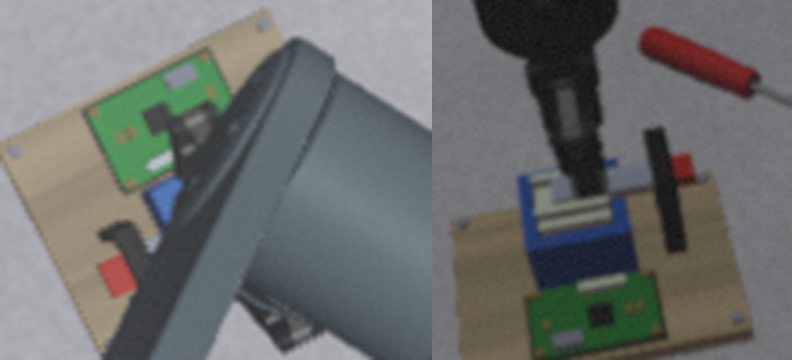

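The red tip stands out beyond the bridge at (683,168) on the right and (117,275) on the left. I'll ease up 4 mm, open and retreat.

Emit:
arm_command:
  motion:
    - [[0,0,0.02],0]
    - [[0,0,0.04],0]
    - [[0,0,0.04],0]
    - [[0,0,0.04],0]
    - [[0,0,0.04],0]
    - [[0,0,0.04],0]
    - [[0,0,0.04],0]
    - [[0,0,0.04],0]
    - [[0,0,0.04],0]
    - [[0,0,0.04],0]

```text
t: 11.55
tool_pos: [0.4861, -0.1823, 0.2515]
eef_rot: [[-0.418, 0.908, -0.0], [0.908, 0.418, -0.001], [-0.001, -0.001, -1.0]]
ft_force: [-6.9, -3.4, 9.8]
finger_gap: 0.251
finger_force: 71.8
```

Emit:
arm_command:
  motion:
    - [[0,0,0],0]
    - [[0,0,0],0]
    - [[0,0,0],0]
    - [[0,0,0],0]
    - [[0,0,0],0]
    - [[0,0,0],0]
    - [[0,0,0],0]
    - [[0,0,0],0]
    - [[0,0,0],0]
    - [[0,0,0],0]
  hand: 0

```text
t: 12.8
tool_pos: [0.4861, -0.1817, 0.2507]
eef_rot: [[-0.418, 0.909, 0.0], [0.909, 0.418, 0.0], [0.0, 0.0, -1.0]]
ft_force: [0.0, -0.1, 0.4]
finger_gap: 1.001
finger_force: 0.0
```

Emit:
arm_command:
  motion:
    - [[0,0,0.1],0]
    - [[0,0,0.2],0]
    - [[0,0,0.4],0]
    - [[0,0,0.6],0]
    - [[0,0,0.8],0]
    - [[0,0,1],0]
    - [[0,0,1],0]
    - [[0,0,1],0]
    - [[0,0,1],0]
    - [[0,0,1],0]

```text
t: 14.05
tool_pos: [0.4859, -0.1816, 0.3499]
eef_rot: [[-0.418, 0.909, -0.001], [0.909, 0.418, 0.001], [0.001, -0.001, -1.0]]
ft_force: [-0.6, 0.3, 0.2]
finger_gap: 1.005
finger_force: 0.0
```

Emit:
arm_command:
  motion:
    - [[-0.2,-0.2,0.2],0]
    - [[-0.4,-0.4,0.3],0]
    - [[-0.6,-0.6,0.4],0]
    - [[-0.8,-0.9,0.4],0]
    - [[-0.8,-1,0.4],0]
    - [[-0.8,-1,0.4],0]
    - [[-0.8,-1,0.4],0]
    - [[-0.8,-1,0.4],0]
    - [[-0.8,-1,0.4],0]
    - [[-0.8,-1,0.4],0]

```text
t: 15.3
tool_pos: [0.4063, -0.2814, 0.3907]
eef_rot: [[-0.418, 0.908, 0.0], [0.908, 0.418, 0.0], [0.0, 0.0, -1.0]]
ft_force: [0.6, 0.9, -0.0]
finger_gap: 1.001
finger_force: 0.0
```

Run:
```python
from h import *
T=env.camera("top");S=env.camera("scene")
a=cv2.resize(T[175:275,335:455],(480,400),interpolation=2)
b=cv2.resize(S[100:220,180:300],(400,400),interpolation=2)
cv2.imwrite("pics/c5.png",cv2.resize(np.hstack([a,b]),(792,360)))
```

```text
(no output)
```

View pics/c5.png

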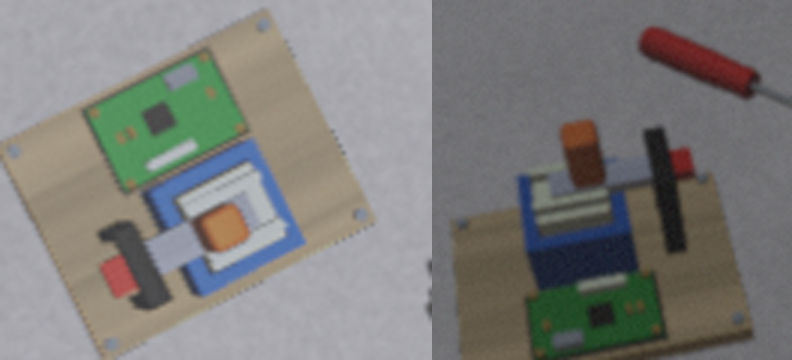

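The keeper is trapped under the bridge with its red tip standing out at (118,277), and the arm is clear.

```bash
python3 -c "
from rig import env
print(env.finish_job())"
```

```text
the job is handed in; nothing more can be done
None
```

The job is handed in: on the green-board jig the plunger is trapped down under the bridge, with the keeper slid about 40 mm and its red tip out on the far side. The empty jig was not touched; the hand-in returned no verdict.

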